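Fold the gluing jig shut and throw its toggle clamp

ROBOT

A 7-joint arm with a two-finger parallel gripper is mounted at the origin on the work surface; the furniture and walls round the work are solid. World frame = base frame: x ahead of the robot, y to its left, z up, the work surface at z = 0. Lengths are in m, angles in degrees, forces in N, time in s.
With the tool pointing down it reaches from about 0.425 to 0.875 m from the base axis. Payload 4.7 kg.
Tool frame: the origin (TCP) lies between the finger pads; the fingertips stand 8 mm ahead of it and the grasp point (between the pads) lies 11 mm behind it; z points along the fingers, y is the line along which they close (so a half turn about z gives the same grasp; the last joint's range is limited). The gripper opens to 87 mm and grips with 3 to 60 N. Pads are 19 mm wide; open, the fingers measure 117 mm over their backs; the gripper's body (75 mm by 190 mm) begins 51 mm behind the grasp point.
Start: joints at [-63.994, 18.392, -4.016, 83.108, 1.295, 78.541, -3.26], TCP at [0.277, 0.588, 0.231] pointing down, gripper open.
Joint ranges: [-163.93, 163.93], [-17.29, 119.83], [-79.2, 71.16], [3.27, 140.29], [-89.18, 269.18], [5.43, 117.66], [-154.24, 154.24]. Speed limits (degrees/s): [147.25, 147.25, 180, 180, 180, 180, 180].

INTERFACE

Orientations are given as [roll, pitch, yaw] about the fixed x, y, z axes, in that order (R = Rz(yaw) Ry(pitch) Rx(roll)).
In Python, from cell import env, viewer gives the robot as it stands. The module is installed in compiled form; this text tells all that it offers.
- The arm moves only by the tool arm_command, never from a script. Its argument "series" is a list of rows, each a list of 2 entries, a list of its own where there are three numbers: the shift along the tool's x, y, z in mm, then the turn about the tool's z in rad. A call has exactly 5 rows; each row is the pose to reach, as a shift and turn from the pose commanded when the call began, along the tool's axes at that moment; what a row does not reach only later rows make up. A row lasts 1/10 s, in which the tool goes at most 50 mm and 8.59 degrees, less where a joint would pass 70% of its speed; a pose out of reach is approached as far as the arm can. A call with a gripper value outside its range is refused whole. "grip" is the gripper command: -1 is fully open, 1 is shut, values between are in proportion, set as the call begins (left out, the last holds). The fingers move at their own pace and stop on an object; "grip_force" is the grip in N (left out, the last holds). Time passes only in rows, so rows that repeat a pose let the fingers close, or fill a call up. It gives the time, the measured TCP pose, the force, the opening and the grip force at its end, in the units of the state.
- env.get_obs(): the state, without advancing time (a new reading comes with each control period).
- viewer.read_camera(name): name is "scene" or "top" or "wrist"; returns (picture, depth): 384x512x3 uint8, blue, green, red; 384x512 float32, m along the optical axis (not along the pixel's ray), 0 where there is no reading.
- viewer.calibration(name): a dict with "K" (3x3 intrinsics, pixels), "T" (4x4, takes a point from camera to world coordinates); the wrist camera has in their place "hand_eye" (4x4, takes a point from camera to tool coordinates, whose origin is the TCP and whose axes are the flange's). Camera axes: x right, y up, looking along -z (the intrinsics and any distortion apply to the point x, -y, -z); pixel columns grow to the right and rows downward; lengths in m; the calibration is good to about 2 mm. A picture is of the moment at which its call begins: read the wrist's pose just before it. calibration takes no time and is no camera call.
- env.sign_off(): hands the job in; it is judged then, once.
The state is a dict: "time_s": time; "qpos": joint angles; "joint_velocities": joint speeds; "effort": joint torques, N m; "tool_pos": TCP position; "tool_rot": TCP orientation; "force": force on the tool from outside, world axes, zero at the start; "wrist_torque": the same for the moment, N m; "grip_width": finger opening in m; "grasp_force": force on a finger pad.
Only numpy, scipy, OpenCV 4.12 (cv2) and the standard library are available. Lean on these libraries where they do the work, as an engineer would, in place of code of your own. Each camera call takes 0.05 s, during which the arm holds its last target. There are 200 camera calls.

TASK

Close the folding gluing jig on the two resin half shells: from behind, gently push its swung-up half over until it lies fully home on the lower half, then push the handle of the toggle clamp over until it stands upright at its stop, so that its rubber foot locks the jig shut. Only push, with the fingertips or the outside of the fingers; do not grip or lift anything, do not slam or force the jig, and leave the loose shell lying in its nest and the other things where they are.

Things in the scene. Friction and masses are not known exactly. Their poses are not given: they have to be found in the camera images.
- jig: folding gluing jig of plywood, fixed to the table. Origin at table height under the middle of its lower nest; x points from the clamp side to the hinge side, y along the hinge pin, z up. Baseboard x -175 to 75, y -115 to 115, 18 mm thick. Lower half: open channel, x -56 to 56, y -100 to 100, up to z = 54 mm. Hinge pin along y at x = 59, z = 54.75 mm. Clamp at x -137 to -75, y -35 to 35 mm.
- leaf (a joint): angle of the jig's swung-up half about the hinge pin: 0 = folded down fully home (hard stop), 1.57 = upright; found at about 1.66 to 1.86, leaning back over the hinge side. It folds towards the clamp side (jig -x). The hinge is stiff: the half stays at any angle it is left at, and takes about 1 to 6 N at its free edge to swing.
- leaf_edge (a point): middle of the outer corner of the swung-up half's free edge; axes turn with the half and match the jig's when shut. The half is an inverted channel of 12 mm plywood: x 0 to 112, y -100 to 100, z -48 to 0 mm; push on its flat outer face, z = 0. Hinge pin at x = 115, z = -48.75 mm. A cleat for the clamp foot juts out to x = -28 (y -30 to 30, z -48 to -36). Shut: at jig x = -56, z = 103.5 mm.
- clamp_arm (a joint): angle of the toggle clamp's steel arm: 0 = raised, as found, clear of the upper half; about 1.25 = lowered with its rubber foot pressed on the cleat. Arm and handle are linked: pushing the handle up turns the arm down.
- handle_end (a point): tip of the toggle clamp's black handle (grip 17 mm thick, 58 mm long; tip 94 mm from its pin); z axis along the handle, outwards. Found leaning back about 0.88 rad to jig -x, tip near jig x = -181, y = 0, z = 156 mm. Pushed to jig +x it rises until upright at its stop, tip near x = -97, z = 179 mm; the last 0.06 rad pass the dead centre and lock. Moves at 1 to 12 N, hardest near upright.
- nest (a point): middle of the lower nest's floor, on the top of the baseboard (18 mm above the table); axes as the jig's.
- shell_low: the loose lower half shell, thin cream resin, two-lobed, 72 x 176 x 36 mm, 70 g, hollow side up in the nest between cork blocks with under 1 mm play. Origin: centre of its underside; long axis y.
- glue_cup: mixing cup, 73 mm across, 75 mm tall, standing near the jig; origin under its centre
- brush: glue brush, 34 x 182 x 12 mm, lying near the jig; origin under its centre, long axis y
- tape: roll of masking tape, 101 mm across, 24 mm high, lying flat near the jig; origin under its centre
- carton: small white carton, 42 x 42 x 67 mm, standing near the jig; origin under its centre
- tube: hardener tube, 40 x 126 x 22 mm, lying near the jig; origin under its centre, long axis y
There are look-alikes about, which are no part of the job. What is meant by the shell_low is not blue, and is the smaller of those in its own colour.

How it is judged:
By the outcome, as a careful person would: the job done as asked, in the order asked, and still so for the second after the job is handed in, with the robot touching nothing.
It also fails if it takes over 50 s, if anything falls off the work surface, if the arm or the gripper's body presses on something with over 40 N, if the wrist force passes 120 N, or if a joint passes its speed limit or range.

## Working session

There is one attempt and no reset: what is moved stays moved. The work goes in short steps, Python scripts to look and compute and a tool call to move; the robot and the scene stay as the last step left them, time stands still between calls to the robot, and variables do not carry over. Pictures are saved under pics/ and viewed, at most 10 in all, crops included, and the job is handed in when it is done.

Besides the shell and the picture viewer there is one more tool, called as a command line: name --argument value ..., lists and objects as JSON in quotes. arm_command: Moves the arm, as the interface text tells. Its arguments: {"type":"object","properties":{"series":{"type":"array"},"grip":{"type":"number"},"grip_force":{"type":"number"}},"required":["series"]}

```bash
mkdir -p pics
cat > h.py <<'E'
import numpy as np, cv2
from cell import env, viewer
from scipy.spatial.transform import Rotation as R
def cloud(name):
    im,d=viewer.read_camera(name); c=viewer.calibration(name); K=c["K"]; T=c["T"]
    v,u=np.mgrid[0:384,0:512]
    P=np.stack([(u-K[0,2])/K[0,0]*d,-(v-K[1,2])/K[1,1]*d,-d],-1)
    W=P@T[:3,:3].T+T[:3,3]; W[d<=0]=np.nan
    return im,d,W
E
python3 - <<'E'
from h import *
np.set_printoptions(precision=4,suppress=True)
a=cloud("scene");b=cloud("top")
np.savez("c.npz",si=a[0],sw=a[2],ti=b[0],tw=b[2])
cv2.imwrite("pics/s.png",cv2.resize(a[0],(800,600)));cv2.imwrite("pics/t.png",cv2.resize(b[0],(800,600)))
for n in("scene","top"): print(viewer.calibration(n))
print(env.get_obs())
E
```

```text
{'K': array([[394.0037,   0.    , 252.7615],
       [  0.    , 394.0037, 196.1795],
       [  0.    ,   0.    ,   1.    ]]), 'T': array([[-0.4395,  0.6454, -0.6248, -0.4057],
       [-0.8982, -0.3128,  0.3088,  0.4273],
       [ 0.0038,  0.6969,  0.7172,  1.1533],
       [ 0.    ,  0.    ,  0.    ,  1.    ]])}
{'K': array([[354.7461,   0.    , 253.6038],
       [  0.    , 354.7461, 192.616 ],
       [  0.    ,   0.    ,   1.    ]]), 'T': array([[ 0.005 ,  0.981 , -0.1941,  0.2608],
       [-0.9998,  0.0009, -0.0211, -0.0255],
       [-0.0205,  0.1942,  0.9807,  1.2975],
       [ 0.    ,  0.    ,  0.    ,  1.    ]])}
{'time_s': 0.1, 'qpos': array([-63.9959,  18.435 ,  -4.0155,  83.1684,   1.2944,  78.5417,
        -3.2603]), 'joint_velocities': array([ 0.0025, -0.0387,  0.0444, -0.2531, -0.0056, -0.0415, -0.0455]), 'effort': array([  0.0001, -49.2575,  -0.4057, -31.34  ,  -0.0643,   0.0395,
         0.0001]), 'tool_pos': array([0.2765, 0.5877, 0.2296]), 'tool_rot': array([-179.9   ,    0.005 ,  154.8051]), 'force': array([0.2232, 0.2265, 0.1466]), 'wrist_torque': array([0.0076, 0.034 , 0.0428]), 'grasp_force': 0.0, 'grip_width': 0.08687279425210126}
```

View pics/s.png

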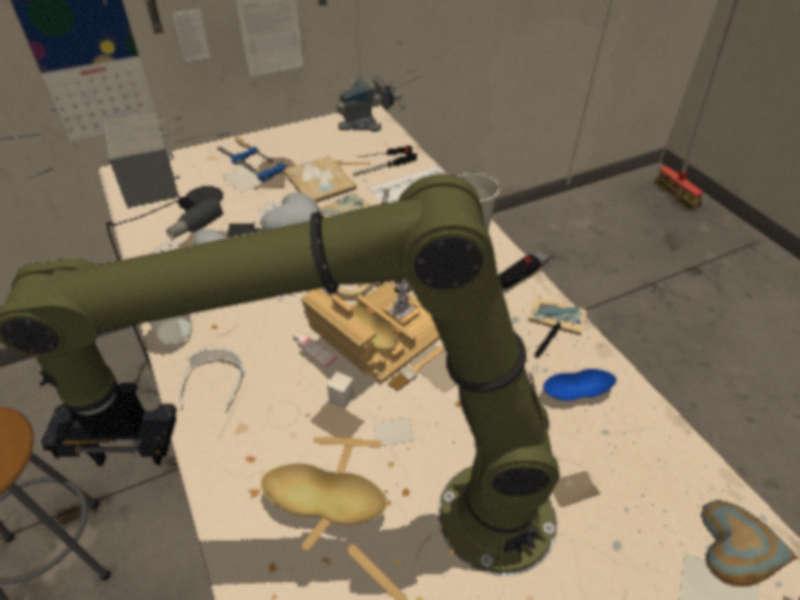

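View pics/t.png

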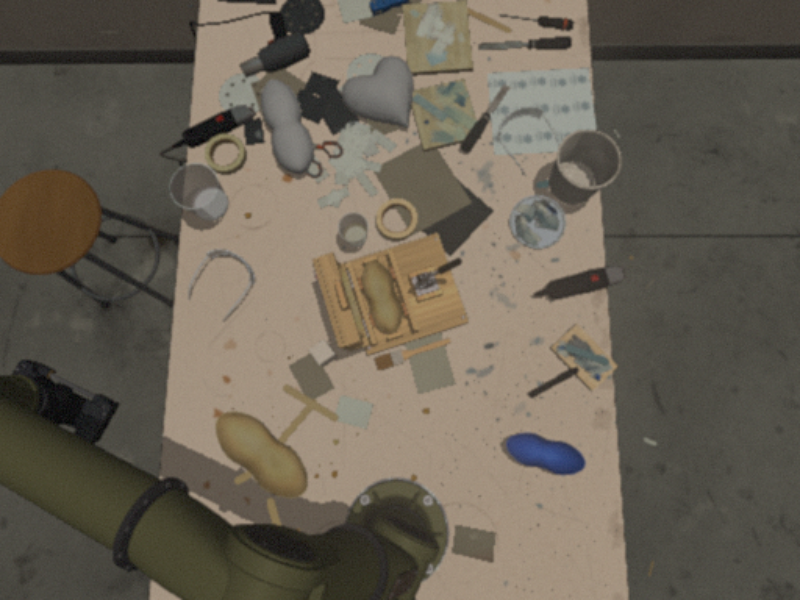

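The scene view shows the jig partly behind the arm near (375,325). In the top view the jig is at (390,295), with the swung-up half on the left at (335,300) and the clamp with its black handle on the right at (450,265). So jig +x points roughly to world +y.

Run:
```python
from h import *
np.set_printoptions(precision=4,suppress=True)
z=np.load("c.npz"); W=z["tw"]; im=z["ti"]
x,y,h=W[...,0],W[...,1],W[...,2]
box=(x>.33)&(x<.69)&(y>-.22)&(y<.25)
m=box&(h>.012)&(h<.026)
n,l,s,c=cv2.connectedComponentsWithStats(m.astype(np.uint8)); print(s[1:][s[1:,4]>60],c[1:][s[1:,4]>60])
for k in range(1,n):
    if s[k,4]>200:
        p=W[l==k][:,:2].astype(np.float32); print(k,s[k,4],cv2.minAreaRect(p*1000), "zmed",np.median(W[l==k][:,2]))
# height map rectified, 1px = 1mm*... 
H=np.zeros((360,470,3),np.uint8)
hm=np.full((360,470),-1.0)
for X,Y,Z,c in zip(x[box],y[box],h[box],im[box]):
    i=int((.69-X)*1000);j=int((.25-Y)*1000)
    if Z>hm[max(i-2,0):i+3,max(j-2,0):j+3].max()-.01:
        hm[max(i-1,0):i+3,max(j-1,0):j+3]=Z;H[max(i-1,0):i+3,max(j-1,0):j+3]=c
hv=cv2.applyColorMap(np.uint8(np.clip(hm/.2*255,0,255)),cv2.COLORMAP_JET)
out=np.vstack([H,hv]); out=np.hstack([H,hv]); cv2.imwrite("pics/rect.png",cv2.resize(out,(800,306)))
# leaf: high pts
m=box&(h>.11); p=W[m]; print("high",len(p)); print(cv2.minAreaRect((p[p[:,1]>.03][:,:2]*1000).astype(np.float32)), p[:,2].max())
# handle dark
g=im.max(-1); m=box&(g<50)&(h>.06); p=W[m]; print("dark",len(p),p[p[:,1].argmin()],p[p[:,2].argmax()],np.percentile(p,[2,50,98],axis=0))
```

```text
[[ 219  147   15    7   81]
 [ 243  147   22    6   68]
 [ 220  149   80   78 2003]
 [ 237  176   17   31  307]] [[225.963  149.6667]
 [253.5882 149.1324]
 [267.2132 186.7334]
 [244.6124 190.4853]]
3 2003 ((536.3884887695312, -12.17938232421875), (230.255859375, 249.86798095703125), 18.36642074584961) zmed 0.01680070256351196
9 307 ((519.7494506835938, 34.98809814453125), (120.181640625, 50.070045471191406), 15.708219528198242) zmed 0.021036316054670712
high 1079
((490.8971862792969, 124.72943115234375), (199.91265869140625, 53.78905487060547), 18.469011306762695) 0.19871717919033727Traceback (most recent call last):
  File "<stdin>", line 23, in <module>
ValueError: attempt to get argmin of an empty sequence
```

View pics/rect.png

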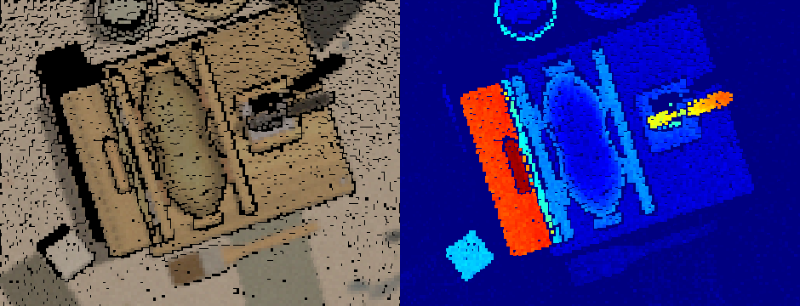

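The height map is clean. The baseboard fits as a 230 × 250 mm rectangle, so the jig origin is at about (0.521, 0.035) with jig x heading 108.4°. The leaf is the red block at (505,170), with its cleat on top. The handle runs to a tip at (732,97). I'll close the fingers and start moving behind the leaf.

arm_command --series '[[[-30, -25, 0], 0.14], [[-65, -53, 0], 0.28], [[-100, -82, 0], 0.42], [[-135, -110, 0], 0.56], [[-170, -138, 0], 0.7]]' --grip 1

```text
time_s: 0.6
tool_pos: [0.3722, 0.3889, 0.2302]
tool_rot: [-180.0, 0.0, 114.4]
force: [0.6, -0.4, -0.7]
grip_width: 0.0552
grasp_force: 0.0
```

```bash
cat >> h.py <<'E'
PSI=np.radians(108.4); JX=np.array([np.cos(PSI),np.sin(PSI),0]); JY=np.array([-JX[1],JX[0],0]); O=np.array([.5364,-.0122,0])+.05*JX
JR=np.stack([JX,JY,[0,0,1]])
def tojig(p): return (np.asarray(p)-O)@JR.T*1000
def st():
    o=env.get_obs(); Rt=R.from_euler('xyz',o["tool_rot"],degrees=True).as_matrix()
    print("t",round(o["time_s"],2),"jigTCP",tojig(o["tool_pos"]).round(1),"rot",np.round(o["tool_rot"],1),"Fjig",(JR@o["force"]).round(1),"w",round(o["grip_width"],4))
    return o,Rt
def delta(target):  # jig mm -> shift in tool axes, mm
    o,Rt=st(); d=(O+JR.T@(np.array(target)/1000)-o["tool_pos"])@Rt*1000
    print("shift",target,d.round(0),"turn",round(-np.radians(108.4-o["tool_rot"][2]),3))
E
python3 - <<'E'
from h import *
delta([165,0,231])
W=np.load("c.npz")["tw"].reshape(-1,3); W=W[np.isfinite(W[:,0])]; J=tojig(W)
a=J[(J[:,2]>130)&(J[:,0]>60)&(J[:,0]<160)&(abs(J[:,1])<95)&(J[:,2]<185)]
print(len(a),np.percentile(a,[1,50,99],axis=0).round(1)); print("slope",np.degrees(np.arctan(np.polyfit(a[:,0],a[:,2],1)[0])))
c=J[(J[:,2]>40)&(J[:,0]<-62)&(J[:,0]>-220)&(abs(J[:,1])<45)]
for k in range(-200,-60,10):
    q=c[(c[:,0]>=k)&(c[:,0]<k+10)]
    if len(q): print(k,len(q),q.mean(0).round(0),q[:,2].max().round(0))
E
```

```text
t 0.6 jigTCP [382.5  29.2 230.2] rot [-180.     0.   114.4] Fjig [-0.6 -0.4 -0.7] w 0.0552
shift [165, 0, 231] [-219.    6.   -1.] turn 0.104
800 [[ 71.  -92.4 140.5]
 [ 97.2   5.  164.5]
 [120.2  92.6 177.5]]
slope -0.9601830811066577
-190 3 [-182.    0.  153.] 155.0
-180 15 [-174.    1.  155.] 159.0
-170 15 [-164.    1.  149.] 157.0
-160 16 [-154.    1.  143.] 149.0
-150 14 [-145.    1.  134.] 145.0
-140 12 [-135.    2.  121.] 133.0
-130 18 [-125.    7.   70.] 127.0
-120 21 [-114.    4.   85.] 131.0
-110 29 [-105.    6.   90.] 130.0
-100 27 [-95.   5.  87.] 128.0
-90 23 [-86.   1.  81.] 125.0
-80 1 [-78.   4.  41.] 41.0
```

arm_command --series '[[[-44, 1, 0], 0.05], [[-88, 2, 0], 0.1], [[-132, 4, 0], 0.104], [[-176, 5, 0], 0.104], [[-219, 6, 0], 0.104]]'

```text
time_s: 1.1
tool_pos: [0.4691, 0.1925, 0.2304]
tool_rot: [-180.0, -0.0, 108.7]
force: [0.4, 0.1, 0.2]
grip_width: 0.015
grasp_force: 0.0
```

Run:
```python
from h import *
delta([165,0,147])
```

```text
t 1.1 jigTCP [165.5  -0.8 230.4] rot [-180.    -0.   108.7] Fjig [ 0.  -0.4  0.2] w 0.015
shift [165, 0, 147] [-0. -1. 83.] turn 0.006
```

arm_command --series '[[[0, 0, 25], 0], [[0, 0, 50], 0], [[0, 0, 75], 0], [[0, 0, 83], 0], [[0, 0, 83], 0]]'

```text
time_s: 1.6
tool_pos: [0.4678, 0.194, 0.1464]
tool_rot: [-179.8, 0.0, 108.7]
force: [0.1, 0.4, -0.5]
grip_width: 0.0006
grasp_force: 0.0
```

arm_command --series '[[[-8, 0, 0], 0], [[-16, 0, 0], 0], [[-22, 0, 0], 0], [[-28, 0, 0], 0], [[-34, 0, 0], 0]]'

```text
time_s: 2.1
tool_pos: [0.4801, 0.1617, 0.148]
tool_rot: [180.0, -0.0, 108.7]
force: [-0.4, 1.1, 0.0]
grip_width: 0.0004
grasp_force: 0.0
```

Run:
```python
from h import *
delta([117.5,0,147])
im,d=viewer.read_camera("wrist"); im2,_,W=cloud("top")
cv2.imwrite("pics/w1.png",np.hstack([cv2.resize(im,(400,300)),cv2.resize(im2[120:264,170:362],(400,300))]))
J=tojig(W.reshape(-1,3)); a=J[(J[:,2]>130)&(J[:,0]>40)&(J[:,0]<200)&(abs(J[:,1])>40)&(abs(J[:,1])<95)&(J[:,2]<185)]
print(len(a),np.percentile(a,[1,50,99],axis=0).round(1))
```

```text
t 2.1 jigTCP [132.7  -1.5 148. ] rot [180.   -0.  108.7] Fjig [1.2 0.  0. ] w 0.0004
shift [117.5, 0, 147] [-15.  -2.   1.] turn 0.005
344 [[ 70.7 -92.1 135.4]
 [ 87.2  45.4 165.6]
 [117.8  93.9 171. ]]
```

View pics/w1.png

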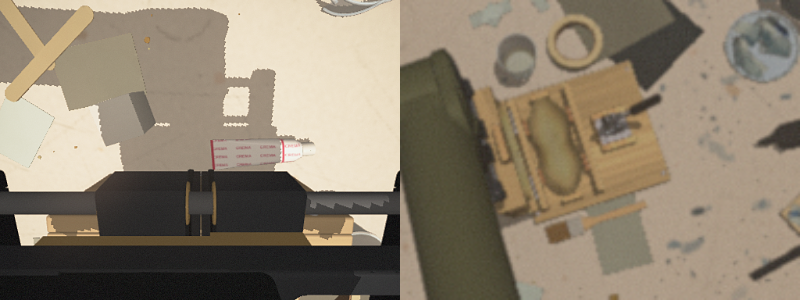

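The wrist view shows the closed fingers at (200,205) just behind the leaf. The tube at (265,152) and carton at (125,115) are well clear, and the top view shows nothing disturbed. The fingers have just touched the leaf, so I'll push on and follow its arc.

arm_command --series '[[[-5, 0, 0], 0], [[-10, 0, 0], 0], [[-15, 0, 0], 0], [[-22, 0, -4], 0], [[-30, 0, -7], 0]]'

```text
time_s: 2.7
tool_pos: [0.4889, 0.1371, 0.1553]
tool_rot: [179.9, -0.2, 108.9]
force: [-1.9, 5.6, 3.5]
grip_width: 0.0007
grasp_force: 3.3
```

arm_command --series '[[[-7, 0, -2], 0], [[-13, 0, -4], 0], [[-19, 0, -5], 0], [[-25, 0, -5], 0], [[-32, 0, -6], 0]]'

```text
time_s: 3.2
tool_pos: [0.4997, 0.106, 0.1617]
tool_rot: [179.9, -0.2, 108.9]
force: [-1.7, 4.3, 4.0]
grip_width: 0.0005
grasp_force: 2.6
```

Run:
```python
from h import *
delta([44.3,0,157.7])
im2,_,W=cloud("top")
im,d=viewer.read_camera("wrist")
cv2.imwrite("pics/w2.png",np.hstack([cv2.resize(im,(400,300)),cv2.resize(im2[120:264,170:362],(400,300))]))
```

```text
t 3.2 jigTCP [ 73.7  -2.5 161.7] rot [179.9  -0.2 108.9] Fjig [4.6 0.2 4. ] w 0.0005
shift [44.3, 0, 157.7] [-29.  -3.   4.] turn 0.008
```

View pics/w2.png

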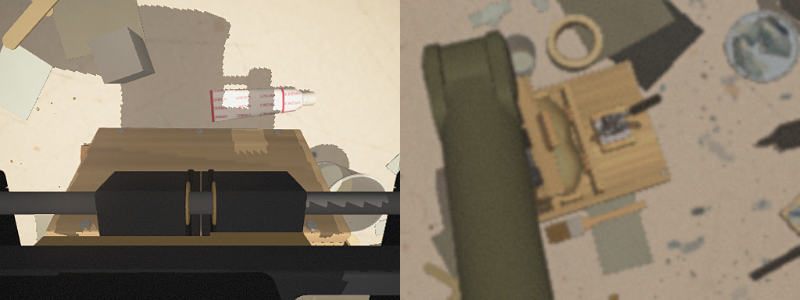

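The leaf has swung past upright and is following the fingertips at about 5 N. I'll continue along the arc.

arm_command --series '[[[-7, 0, 0], 0], [[-14, 0, 1], 0], [[-21, 0, 2], 0], [[-28, 0, 4], 0], [[-35, 0, 7], 0]]'

```text
time_s: 3.8
tool_pos: [0.5118, 0.0704, 0.1545]
tool_rot: [179.9, 0.0, 108.8]
force: [-0.4, 0.7, 5.2]
grip_width: 0.0004
grasp_force: 2.4
```

arm_command --series '[[[-6, 0, 2], 0], [[-12, 0, 5], 0], [[-17, 0, 8], 0], [[-22, 0, 11], 0], [[-26, 0, 14], 0]]'

```text
time_s: 4.3
tool_pos: [0.5196, 0.0452, 0.1393]
tool_rot: [180.0, 0.0, 108.7]
force: [0.4, 0.6, 4.1]
grip_width: 0.0005
grasp_force: 1.6
```

Run:
```python
from h import *
delta([-5.1,0,127.4])
```

```text
t 4.3 jigTCP [  9.7  -2.1 139.3] rot [180.    0.  108.7] Fjig [ 0.5 -0.6  4.1] w 0.0005
shift [-5.1, 0, 127.4] [-15.  -2.  12.] turn 0.006
```

arm_command --series '[[[-4, 0, 3], 0], [[-8, 0, 6], 0], [[-11, 0, 9], 0], [[-14, 0, 12], 0], [[-17, 0, 15], 0]]'

```text
time_s: 4.8
tool_pos: [0.5243, 0.0297, 0.124]
tool_rot: [-180.0, -0.0, 108.7]
force: [0.9, 0.3, 1.3]
grip_width: 0.0005
grasp_force: 0.7
```

arm_command --series '[[[-2, 0, 2], 0], [[-3, 0, 4], 0], [[-4, 0, 6], 0], [[-6, 0, 8], 0], [[-7, 0, 9], 0]]'

```text
time_s: 5.3
tool_pos: [0.5265, 0.023, 0.1151]
tool_rot: [-179.9, -0.0, 108.7]
force: [-1.2, 1.1, 1.1]
grip_width: 0.0005
grasp_force: 0.6
```

Run:
```python
from h import *
delta([-16.5,0,111.5])
```

```text
t 5.3 jigTCP [-13.5  -1.7 115.1] rot [-179.9   -0.   108.7] Fjig [1.4 0.7 1.1] w 0.0005
shift [-16.5, 0, 111.5] [-3. -2.  4.] turn 0.006
```

arm_command --series '[[[-1, 0, 1], 0], [[-2, 0, 2], 0], [[-3, 0, 3], 0], [[-3, 0, 4], 0], [[-3, 0, 5], 0]]'

```text
time_s: 5.8
tool_pos: [0.5282, 0.0199, 0.1118]
tool_rot: [180.0, -0.0, 108.7]
force: [-4.3, -0.3, 14.6]
grip_width: 0.0007
grasp_force: 7.2
```

arm_command --series '[[[0, 0, 0.3], 0], [[0, 0, 0.6], 0], [[0, 0, 0.6], 0], [[0, 0, 0.6], 0], [[0, 0, 0.6], 0]]'

```text
time_s: 6.3
tool_pos: [0.5282, 0.0199, 0.1118]
tool_rot: [180.0, -0.0, 108.7]
force: [-4.9, -0.2, 12.3]
grip_width: 0.0004
grasp_force: 6.4
```

arm_command --series '[[[0, 0, -15], 0], [[0, 0, -35], 0], [[0, 0, -60], 0], [[0, 0, -90], 0], [[0, 0, -120], 0]]'

```text
time_s: 6.8
tool_pos: [0.5277, 0.0199, 0.2308]
tool_rot: [-180.0, 0.0, 108.7]
force: [-0.2, -0.2, -0.2]
grip_width: 0.0004
grasp_force: 0.0
```

Run:
```python
from h import *
delta([-225,0,235])
im2,_,W=cloud("top")
J=tojig(W.reshape(-1,3)); J=J[np.isfinite(J[:,0])]
a=J[(J[:,2]>90)&(J[:,2]<120)&(abs(J[:,0])<56)&(abs(J[:,1])<95)]
print(len(a),a[:,0].min(),a[:,0].max(),np.percentile(a,[1,50,99],axis=0).round(1)); 
if len(a)>20: print(np.linalg.lstsq(np.c_[a[:,:2],np.ones(len(a))],a[:,2],rcond=None)[0])
```

```text
t 6.8 jigTCP [-16.7  -1.8 230.8] rot [-180.     0.   108.7] Fjig [-0.1  0.2 -0.2] w 0.0004
shift [-225, 0, 235] [-208.   -3.   -4.] turn 0.006
27 -55.041023308382044 -43.071317828948246 [[-55.   55.7  98.4]
 [-51.7  81.8 101.8]
 [-43.3  94.6 108.5]]
[-1.77992025e-01  2.26552804e-02  9.16699223e+01]
```

The leaf is home: a firm stop at 12–15 N, with the fingertip height right at the shut value. Now I'll move over to the far side of the clamp handle.

arm_command --series '[[[-35, 0, -3], 0], [[-80, -1, -4], 0], [[-125, -2, -4], 0], [[-170, -3, -4], 0], [[-208, -3, -4], 0]]'

```text
time_s: 7.35
tool_pos: [0.592, -0.1806, 0.2338]
tool_rot: [180.0, 0.1, 108.7]
force: [1.2, -0.1, 0.8]
grip_width: 0.0007
grasp_force: 0.0
```

Run:
```python
from h import *
delta([-225,0,146])
im2,_,W=cloud("top")
im,d=viewer.read_camera("wrist")
cv2.imwrite("pics/w3.png",np.hstack([cv2.resize(im,(400,300)),cv2.resize(im2[120:264,170:362],(400,300))]))
J=tojig(W.reshape(-1,3)); J=J[np.isfinite(J[:,0])]
a=J[(J[:,2]>90)&(J[:,2]<120)&(abs(J[:,0])<56)&(abs(J[:,1])<95)]
print(len(a),np.percentile(a,[1,50,99],axis=0).round(1)); print(np.linalg.lstsq(np.c_[a[:,:2],np.ones(len(a))],a[:,2],rcond=None)[0])
```

```text
t 7.35 jigTCP [-227.4    0.4  233.8] rot [1.800e+02 1.000e-01 1.087e+02] Fjig [-0.5 -1.1  0.8] w 0.0007
shift [-225, 0, 146] [ 2.  0. 88.] turn 0.005
1732 [[-54.6 -92.6  96.9]
 [  0.2   1.9 102.2]
 [ 54.7  93.1 107.2]]
[-8.68596436e-04 -5.02140855e-04  1.02154682e+02]
```

View pics/w3.png

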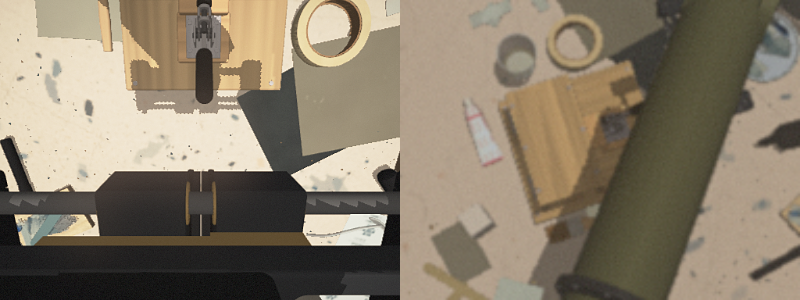

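The leaf lies flat (slope about 0, top at about 102–103 mm). The wrist view shows the handle at (204,75), in line with the closed fingers at (201,205). I'll lower behind the handle and push.

arm_command --series '[[[1, 0, 25], 0], [[2, 0, 50], 0], [[2, 0, 75], 0], [[2, 0, 87], 0], [[2, 0, 87], 0]]'

```text
time_s: 7.95
tool_pos: [0.59, -0.175, 0.145]
tool_rot: [-179.8, -0.1, 108.8]
force: [-0.4, 0.4, 0.5]
grip_width: 0.0005
grasp_force: 0.0
```

arm_command --series '[[[8, 0, 0], 0], [[16, 0, 0], 0], [[24, 0, 0], 0], [[31, 0, 0], 0], [[38, 0, 0], 0]]'

```text
time_s: 8.45
tool_pos: [0.5794, -0.1395, 0.1478]
tool_rot: [179.9, 0.1, 108.8]
force: [0.3, -1.5, 0.7]
grip_width: 0.0005
grasp_force: 0.6
```

arm_command --series '[[[6, 0, -1], 0], [[12, 0, -2], 0], [[18, 0, -3], 0], [[24, 0, -4], 0], [[30, 0, -5], 0]]'

```text
time_s: 8.95
tool_pos: [0.5691, -0.1109, 0.1519]
tool_rot: [-180.0, -0.0, 108.7]
force: [-0.2, -1.7, -0.5]
grip_width: 0.0008
grasp_force: 0.3
```

Run:
```python
from h import *
delta([-130,0,154])
```

```text
t 8.95 jigTCP [-1.540e+02  1.000e-01  1.519e+02] rot [-180.    -0.   108.7] Fjig [-1.5  0.7 -0.5] w 0.0008
shift [-130, 0, 154] [24.  0. -2.] turn 0.006
```

arm_command --series '[[[5, 0, -1], 0], [[10, 0, -1], 0], [[15, 0, -2], 0], [[20, 0, -3], 0], [[24, 0, -3], 0]]'

```text
time_s: 9.45
tool_pos: [0.5616, -0.0882, 0.1551]
tool_rot: [180.0, -0.0, 108.7]
force: [0.4, 0.3, 0.1]
grip_width: 0.0005
grasp_force: 0.2
```

arm_command --series '[[[2, 0, 0], 0], [[4, 0, 0], 0], [[6, 0, 0], 0], [[8, 0, 0], 0], [[9, 0, 0], 0]]'

```text
time_s: 9.95
tool_pos: [0.5587, -0.08, 0.1549]
tool_rot: [180.0, -0.0, 108.7]
force: [-0.2, -0.1, 0.0]
grip_width: 0.0002
grasp_force: 0.2
```

Run:
```python
from h import *
delta([-115,0,154])
im2,_,W=cloud("scene")
im,d=viewer.read_camera("wrist")
cv2.imwrite("pics/w4.png",np.hstack([cv2.resize(im,(400,300)),cv2.resize(im2[140:284,160:352],(400,300))]))
```

```text
t 9.95 jigTCP [-121.4    0.2  154.9] rot [180.   -0.  108.7] Fjig [-0.1  0.3  0. ] w 0.0002
shift [-115, 0, 154] [6. 0. 1.] turn 0.006
```

View pics/w4.png

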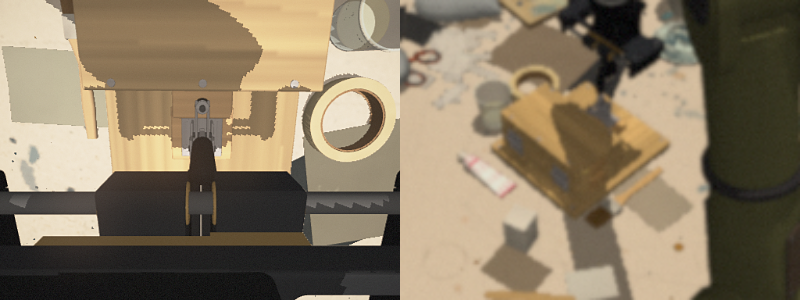

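The wrist view shows the handle at (203,160) rising against the fingers and the foot at (203,105) coming down over the cleat. I'll push slowly towards the stop.

arm_command --series '[[[1, 0, 0], 0], [[2, 0, 0], 0], [[3, 0, 0], 0], [[4, 0, 0], 0], [[5, 0, 0], 0]]'

```text
time_s: 10.55
tool_pos: [0.5571, -0.0756, 0.1549]
tool_rot: [-180.0, 0.0, 108.7]
force: [-0.9, -1.1, -0.3]
grip_width: 0.0006
grasp_force: 0.8
```

arm_command --series '[[[1, 0, 0], 0], [[2, 0, 0], 0], [[3, 0, 0], 0], [[4, 0, 0], 0], [[4, 0, 0], 0]]'

```text
time_s: 11.05
tool_pos: [0.5566, -0.0749, 0.1551]
tool_rot: [179.9, 0.3, 108.6]
force: [3.3, -6.5, -3.4]
grip_width: 0.0004
grasp_force: 3.7
```

arm_command --series '[[[1, 0, 0], 0], [[1, 0, 0], 0], [[2, 0, 0], 0], [[2, 0, 0], 0], [[2, 0, 0], 0]]'

```text
time_s: 11.55
tool_pos: [0.5564, -0.0746, 0.1552]
tool_rot: [179.9, 0.4, 108.5]
force: [3.9, -10.0, -4.2]
grip_width: 0.0004
grasp_force: 5.2
```

Run:
```python
from h import *
delta([-115,0,154])
```

```text
t 11.55 jigTCP [-115.5    0.7  155.2] rot [179.9   0.4 108.5] Fjig [-10.7  -0.6  -4.2] w 0.0004
shift [-115, 0, 154] [1. 1. 1.] turn 0.002
```

arm_command --series '[[[1, 0, 0], 0], [[2, 0, 0], 0], [[3, 0, 0], 0], [[3, 0, 0], 0], [[3, 0, 0], 0]]'

```text
time_s: 12.05
tool_pos: [0.5561, -0.0742, 0.1552]
tool_rot: [179.9, 0.6, 108.5]
force: [7.9, -14.7, -5.4]
grip_width: 0.0003
grasp_force: 7.4
```

Run:
```python
from h import *
delta([-115,0,154])
im,d=viewer.read_camera("wrist")
cv2.imwrite("pics/w5.png",cv2.resize(im[60:260,150:370],(660,600)))
```

```text
t 12.05 jigTCP [-115.     0.8  155.2] rot [179.9   0.6 108.5] Fjig [-16.5  -2.9  -5.4] w 0.0003
shift [-115, 0, 154] [0. 1. 1.] turn 0.001
```

View pics/w5.png

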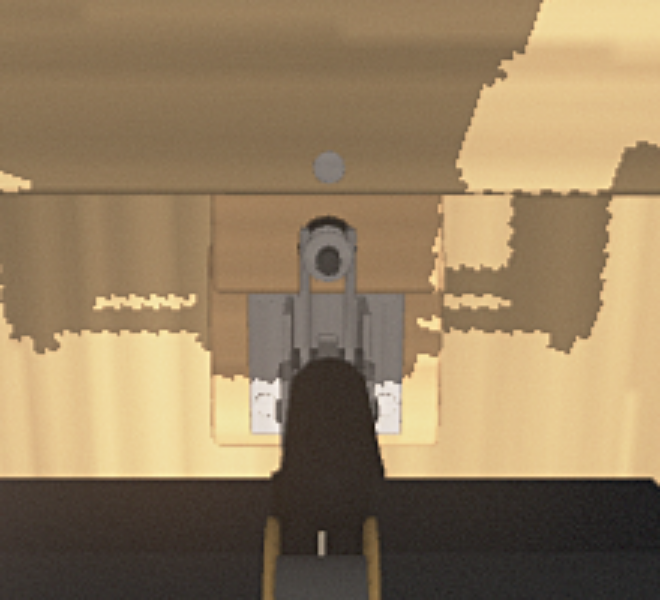

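The foot (325,255 in the crop) is down on the cleat and the handle is against the fingers. I'll measure the handle's lean from the wrist depth to tell stiffness from the stop.

```bash
cat >> h.py <<'E'
def wcloud():
    o,Rt=st(); im,d=viewer.read_camera("wrist"); c=viewer.calibration("wrist"); K=c["K"];T=c["hand_eye"]
    v,u=np.mgrid[0:384,0:512]
    P=np.stack([(u-K[0,2])/K[0,0]*d,-(v-K[1,2])/K[1,1]*d,-d],-1)
    P=P@T[:3,:3].T+T[:3,3]; P[d<=0]=np.nan
    return im,tojig(P@Rt.T+o["tool_pos"])
E
python3 - <<'E'
from h import *
im,J=wcloud()
lf=J[60:110,180:340].reshape(-1,3); print("leaf z",np.nanmedian(lf,0))
m=(im.max(-1)<75)&(abs(J[...,1])<14)&(J[...,2]>110)&(J[...,2]<190)&(J[...,0]>-135)&(J[...,0]<-60)
p=J[m]
for k in range(110,190,8):
    q=p[(p[:,2]>=k)&(p[:,2]<k+8)]
    if len(q)>3: print(k,len(q),np.percentile(q[:,0],[2,50,98]).round(1),q[:,1].mean().round(1))
E
```

```text
t 12.1 jigTCP [-115.     0.8  155.2] rot [179.9   0.6 108.5] Fjig [-14.   -2.5  -5.8] w 0.0008
leaf z [-31.50029173  -0.9889096  102.93956618]
118 51 [-92.7 -89.  -88.2] -0.9
126 78 [-92.  -88.9 -88.1] -0.5
134 90 [-92.7 -88.9 -88. ] -0.4
142 109 [-94.4 -88.9 -87.9] -0.6
150 129 [-103.5  -89.   -87.8] 0.3
158 158 [-103.7  -88.9  -87.7] 0.9
166 427 [-105.1  -91.2  -87.6] 0.4
174 798 [-104.8  -95.9  -89.3] -0.2
182 5 [-103.1 -102.6 -102.5] -0.2
```

The handle's front face is vertical at x = −88.9 mm, so the tip is at x ≈ −97 and z ≈ 179 mm. That is exactly the locked position. I'll back off and check.

arm_command --series '[[[-8, 0, 0], 0], [[-20, 0, 0], 0], [[-40, 0, 0], 0], [[-60, 0, -5], 0], [[-75, 0, -20], 0]]'

```text
time_s: 12.65
tool_pos: [0.5775, -0.1382, 0.1738]
tool_rot: [-179.8, -0.1, 108.7]
force: [-0.4, -0.5, -1.0]
grip_width: 0.0006
grasp_force: 0.0
```

arm_command --series '[[[0, 0, -30], 0], [[0, 0, -60], 0], [[0, 0, -80], 0], [[0, 0, -80], 0], [[0, 0, -80], 0]]'

```text
time_s: 13.15
tool_pos: [0.5784, -0.1374, 0.2547]
tool_rot: [180.0, -0.1, 108.8]
force: [0.7, -0.3, -0.9]
grip_width: 0.0007
grasp_force: 0.0
```

Run:
```python
from h import *
im,J=wcloud()
m=(im.max(-1)<75)&(abs(J[...,1])<14)&(J[...,2]>110)&(J[...,2]<190)&(J[...,0]>-170)&(J[...,0]<-60)
p=J[m]
for k in range(110,190,8):
    q=p[(p[:,2]>=k)&(p[:,2]<k+8)]
    if len(q)>3: print(k,len(q),np.percentile(q[:,0],[2,50,98]).round(1),q[:,1].mean().round(1))
q=J.reshape(-1,3);q=q[(abs(q[:,0])<52)&(abs(q[:,1])<90)&(q[:,2]>80)]
print(len(q),np.median(q,0),np.polyfit(q[:,0],q[:,2],1))
im2,_,W=cloud("top")
cv2.imwrite("pics/w6.png",np.hstack([cv2.resize(im,(400,300)),cv2.resize(im2[120:264,170:362],(400,300))]))
```

```text
t 13.15 jigTCP [-182.1   -0.3  254.7] rot [ 1.800e+02 -1.000e-01  1.088e+02] Fjig [-0.5 -0.5 -0.9] w 0.0007
166 87 [-105.5 -100.6  -90.4] -1.0
174 337 [-104.2  -97.9  -91.3] -0.6
7803 [-36.04037871  -1.20522528 103.01070016] [-2.56812896e-03  1.02926298e+02]
```

View pics/w6.png

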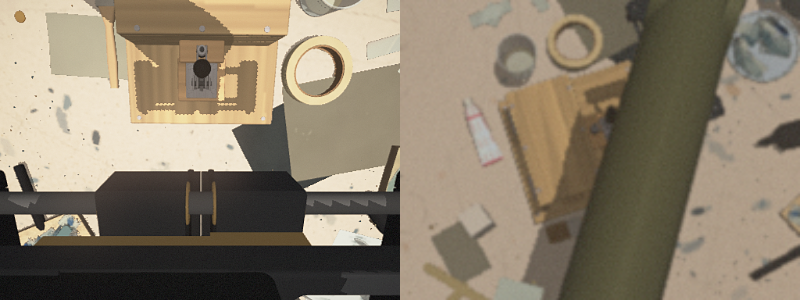

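The handle stands upright at (201,70), with its tip still centred at x ≈ −98 mm. The foot is on the cleat at (201,50), the leaf is flat at 103 mm, the other things are where they were, and the robot is touching nothing. I'll hand it in.

```bash
python3 -c "
from cell import env
print(env.sign_off())"
```

```text
the job is handed in; nothing more can be done
None
```

The jig is folded fully home and the toggle clamp handle stands upright at its stop, locking it shut; I handed the job in at about 13 s, with no verdict returned.

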